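Take the slide case out of the lever arch file

ROBOT

A 6-joint arm with a two-finger parallel gripper is mounted at the origin on the work surface. World frame = base frame: x ahead of the robot, y to its left, z up, the work surface at z = 0. Lengths are in m, angles in rad, forces in N, time in s.
With the tool pointing down it reaches from about 0.425 to 0.95 m from the base axis. Payload 3.5 kg.
Tool frame: the origin (TCP) lies at the very end of the fingers, on their centre line; the grasp point (between the pads) lies 19 mm behind it; z points along the fingers, y is the direction in which the jaws open and shut (so a half turn about z gives the same grasp; the last joint's range is limited). The gripper opens to 85 mm and grips with 20 to 120 N. Pads are 22 mm wide; open, the fingers measure 114 mm over their backs; the gripper's body (76 mm by 85 mm) begins 54 mm behind the grasp point. The pads swing forward as they close: fully open they stand 13 mm farther back than shut.
Start: joints at [1.059, 0.286, 1.577, -0, 1.279, -0.15], TCP at [0.239, 0.631, 0.231] pointing down, gripper open.
Joint ranges: [-2.77, 2.77], [-0.9, 2.22], [0.21, 2.48], [-1.53, 4.67], [0.24, 2.81], [-2.84, 2.84]. Speed limits (rad/s): [2.79, 2.79, 3.14, 3.14, 3.14, 3.14].

INTERFACE

Orientations are given as a unit quaternion [x, y, z, w].
In Python, from plant import ctrl, imaging gives the robot as it stands.
- The arm moves only by the shell command python3 -m creep 'ROWS' [OPENING] [FORCE]. ROWS is JSON, one flat list of numbers, 4 for each row, row after row: the shift along the tool's x, y, z in units of 25 mm (1.0 is 25 mm), then the turn about the tool's z in units of 5 degrees (1.0 is 5 degrees). A call has 1 to 20 rows; each row is the pose to reach, as a shift and turn from the pose commanded when the call began, along the tool's axes at that moment; what a row does not reach only later rows make up. A row lasts 1/12 s, in which the tool goes at most 41.7 mm and 7.16 degrees, less where a joint would pass 70% of its speed; a pose out of reach is approached as far as the arm can. A call with a gripper value outside its range is refused whole. OPENING is the closure in counts, from 0 (fully open) to 255 (shut), set as the call begins (- or left out, the last holds). The fingers move at their own pace and stop on an object; FORCE is the grip in N (left out, the last holds). Time passes only in rows, so rows that repeat a pose let the fingers close. It gives the time, the measured TCP pose, the force and the opening at its end, in the units of the state.
- ctrl.get_state(): the state, without advancing time (a new reading comes with each control period).
- imaging.read_camera(name): name is "side" or "top"; returns the picture (384x512x3 uint8, red, green, blue); there is no depth.
- imaging.camera_info(name): a dict with "intrinsics" (3x3 intrinsics, pixels), "distortion" ([k1, k2, p1, p2, k3] as OpenCV has them; the pictures are not rectified), "origin" and "attitude" of the camera in the world. Camera axes: x right, y down, z forward; pixel columns grow to the right and rows downward; lengths in m; the calibration is good to about 2 mm. A picture is of the moment at which its call begins. camera_info takes no time and is no camera call.
- ctrl.sign_off(): hands the job in, once; it reports no verdict.
Trained networks look in the newest picture that a camera, given by its name, has taken for a name from the list of things; names that differ only in an ending like _2 or _b are one class to them, and where a whole thing is asked for, a point or a joint stands for the part that bears it (a point fixed in the world has none). Each returns a list of dicts, best first, with "p" (0 to 1); they miss things now and then, are a little off and sometimes report something else, mostly with a low value. They report only what shows in the picture. A call takes as long as a camera call. They do not tell look-alikes from the thing itself.
- imaging.silhouettes(camera, name): "mask" (384x512 bool, what is visible of it) and "uv" ([column, row] in pixels, amid what is visible of it).
The state is a dict: "time": time; "qpos": joint angles; "dq": joint speeds; "joint_efforts": joint torques, N m; "eef_pos": TCP position; "tcp_rot": TCP orientation; "contact_force": force on the tool from outside, world axes, zero at the start; "wrist_torque": the same for the moment, N m; "opening": opening from 0.0 (shut) to 1.0 (fully open).
Only numpy, scipy, OpenCV 4.12 (cv2) and the standard library are available. Lean on these libraries where they do the work, as an engineer would, in place of code of your own. Each camera call takes 0.05 s, during which the arm holds its last target.

TASK

The green slide case filed in the open lever arch file is wanted at the microscope: lift the file's lever until the rings have sprung fully open, lift the case straight up off the two posts and lay it flat, lid up, in the enamel tray without dropping it, then press the lever fully down so that the rings snap shut again and stay shut. Leave the tray, the jar, the brass weight, the bone folder and the clamp bar where they are.

Things in the scene. Friction and masses are not known exactly. Their poses are not given: they have to be found in the camera images.
- file: A5 lever arch file lying open and flat, dark blue-grey boards 3 mm thick with light lining; it does not move. Origin: on the table right below the midpoint between the two posts. x runs along the spine (240 mm long), y across towards the front board, z up. Across y, mm: back board with records and mechanism -142 to 60, spine 63 to 131, front board 134 to 330.
- records_top (a point): middle of the top of the fixed stack of records (cream sheets, coloured dividers) on the back board, 20 mm above the table; the stack measures 210 mm along the file's x and 146 mm along its y (file y -134 to 12 mm); axes as the file's
- posts_top (a point): midpoint between the tops of the two fixed steel posts, 46 mm above the table; they stand 40 mm from it to either side along the file's x and are 4.2 mm thick; axes as the file's
- rings (a joint): angle of the two wire arches, rad: 0 is shut on the post tops, 0.81 is fully open; driven by the lever, not by hand. Shut, they reach 61 mm above the table, over file y 0 to 36 mm. Open, they lean towards the front board, all beyond file y +32 mm and below 70 mm, so the way straight up off the posts is free.
- lever_pivot (a point): middle of the lever's hinge pin, at file x +25, y +48 mm, 18 mm above the table; the pin runs along the file's y; axes as the file's
- lever_tab (a point): centre of the black finger tab at the lever's end: 22 mm long (x), 16 wide (y, along the pin), 7 thick (z). It circles the pin at 101 mm radius. Shut: 100 mm from the pin towards the file's -x and 14 mm above it (32 mm above the table), about 23 mm free below it and 25 mm free beside it. Fully open: 51 mm from the pin towards -x and 87 mm above it.
- lever (a joint): lever angle, rad: 0 shut (down), 0.9 fully open (up) at its stop. A spring holds it shut below 0.3 and throws it open above 0.3, so it stays by itself at either end. At the tab it takes about 5 N to lift from shut, and about 6 N to push back from open, square to the face that is uppermost when shut; pushed on its end, along the lever, it jams.
- case_center (a point): centre, half-way up, of the box of the slide case: 62 mm (x) by 84 mm (y) by 16 mm high, green base, clear lid up (z), about 110 g. At the start it lies flat on the records, parallel to the file's axes, this point 54 mm from the line of the posts towards the file's -y.
- case: the slide case as a whole: origin 8 mm below point case_center, at the underside; same axes. A green carrier strip, 4 mm thick, flush with the underside, extends from the box's +y side: 104 mm along x, y 42 to 66 mm, with two 7 mm holes at x -40 and +40, y +54 mm, through which the file's posts stand at the start.
- tray: white enamel tray with a blue rim, loose, 220 mm along its x, 170 mm along its y, 25 mm high, walls and floor 4 mm (floor 4 mm above the table); origin at the centre of its underside
- jar: closed glass paste jar, bystander, 60 mm diameter, 70 mm high; origin at the centre of its underside
- weight: brass book weight with a small knob, bystander standing on the file's front board, 60 mm diameter, 60 mm high; origin at the centre of its underside
- bone_folder: ivory-coloured flat bone folder, bystander lying on the file's front board, 130 x 20 x 5 mm along its x; origin at the underside
- clamp_bar: the file's own steel paper clamp bar, taken off, bystander lying on the front board, 104 x 16 x 10 mm along its x; origin at the underside
Not all that is in view belongs to the job. There is more than one size of the case; the job needs the middle-sized.

How it is judged:
On the way, in this order (a step that is already met when the one before it is completed fails the run):
1. the lever is up and the rings are fully open, the case still on the posts (value of joint lever above 0.8 rad and value of joint rings above 0.7 rad and distance of case_center from where it was at the start of the episode below 0.02 m), for 0.2 s.
2. the case lies flat, lid up, on the floor of the tray and is let go (horizontal distance between case_center and tray below 0.08 m and z of case_center in the frame of tray below 0.017 m and angle between case's own z axis and vertical below 0.08 rad and linear speed of case below 0.02 m/s and contact force between case and the fingers below 0.05 N), for 0.2 s.
3. the lever is pressed fully down and the rings are shut (value of joint each of lever, rings below 0.05 rad), for 0.2 s.
At the end, for the whole second after the job is handed in: Lever and rings shut (each within 0.05 rad of 0); the slide case at rest, flat (0.08 rad) and lid up on the floor of the tray (its centre under 17 mm above the tray's underside, within 80 mm of its centre); tray and bystanders within 30 mm of their starts (all of step 3 and horizontal distance between case_center and tray below 0.08 m and z of case_center in the frame of tray below 0.017 m and angle between case's own z axis and vertical below 0.08 rad and linear speed of case below 0.02 m/s and distance of tray from where it was at the start of the episode below 0.03 m); the robot touches nothing.
It fails at once if the case is dropped: let go more than about 20 mm above the tray's floor, or high above the file or table (contact force between case and the fingers below 0.05 N and (height (world z) of case_center above 0.06 m or (horizontal distance between case_center and tray below 0.12 m and z of case_center in the frame of tray above 0.032 m))).
It fails at once if the tray or a bystander is moved by more than 30 mm (distance of any of tray, jar, weight, bone_folder, clamp_bar from where it was at the start of the episode above 0.03 m).
It also fails if it takes over 67 s, if anything falls off the work surface, if the arm or the gripper's body presses on something with over 40 N, if the wrist force passes 120 N, or if a joint passes its speed limit or range.

## Working session

There is one attempt and no reset: what is moved stays moved. The work goes in short steps, Python scripts to look and compute and a shell command to move; the robot and the scene stay as the last step left them, time stands still between calls to the robot, and variables do not carry over. Pictures are saved under pics/ and viewed, and the job is handed in when it is done.

```bash
mkdir -p pics; ls
python3 - <<'E'
from plant import ctrl, imaging
import cv2
for n in("side","top"):
    im=imaging.read_camera(n); cv2.imwrite(f"pics/{n}0.png",im[...,::-1]); i=imaging.camera_info(n); print(n,i)
s=ctrl.get_state()
print(s)
E
```

```text
pics
side {'intrinsics': array([[385.40681627,   0.        , 255.01013089],
       [  0.        , 385.40681627, 191.21004889],
       [  0.        ,   0.        ,   1.        ]]), 'distortion': array([-0.00264923,  0.        ,  0.        ,  0.        ,  0.        ]), 'origin': array([0.45163101, 0.71206892, 0.80309227]), 'attitude': array([-0.10317995,  0.92626817, -0.35916099,  0.04883187])}
top {'intrinsics': array([[416.88230974,   0.        , 249.59761512],
       [  0.        , 416.88230974, 196.50277199],
       [  0.        ,   0.        ,   1.        ]]), 'distortion': array([0.04040662, 0.        , 0.        , 0.        , 0.        ]), 'origin': array([0.42954413, 0.04229365, 1.34962575]), 'attitude': array([ 0.7131494 , -0.69613505,  0.05974539, -0.05695975])}
{'time': 0.1, 'qpos': array([ 1.05899557e+00,  2.87109451e-01,  1.57804193e+00, -1.55351493e-06,
        1.27860478e+00, -1.49991631e-01]), 'dq': array([ 0.00043931, -0.00179717, -0.00415428, -0.0009868 , -0.00069105,
       -0.00297542]), 'joint_efforts': array([ 8.92890530e-04, -4.07299054e+01, -2.93697220e+01, -1.75660393e-04,
        3.47441870e-03,  3.31178660e-05]), 'eef_pos': array([0.23859807, 0.63078289, 0.23005778]), 'tcp_rot': array([ 1.79919122e-01,  9.83680812e-01, -1.02330975e-03, -3.50747787e-04]), 'contact_force': array([-0.32405346, -0.15129505, -0.6099579 ]), 'wrist_torque': array([0.02333427, 0.00341669, 0.00936356]), 'opening': 1.0011123423386352}
```

View pics/side0.png

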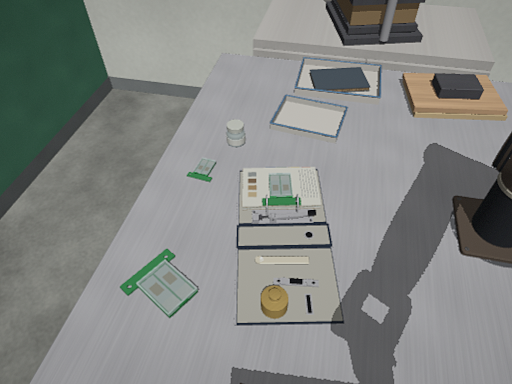

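View pics/top0.png

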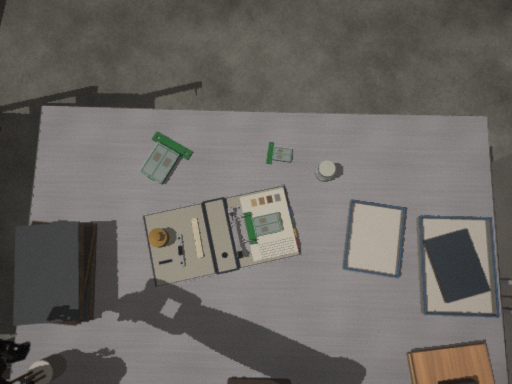

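```bash
cat > h.py <<'E'
from plant import ctrl, imaging
import numpy as np, cv2
from scipy.spatial.transform import Rotation as R
I={n:imaging.camera_info(n) for n in("side","top")}
def proj(n,P):
    i=I[n]; r=R.from_quat(i["attitude"]).inv()
    p=r.apply(np.atleast_2d(P)-i["origin"])
    return cv2.projectPoints(p.reshape(-1,1,3),np.zeros(3),np.zeros(3),i["intrinsics"],i["distortion"])[0].reshape(-1,2)
def bp(n,uv,z):
    i=I[n]; u=cv2.undistortPoints(np.array(uv,float).reshape(-1,1,2),i["intrinsics"],i["distortion"]).reshape(-1,2)
    d=R.from_quat(i["attitude"]).apply(np.c_[u,np.ones(len(u))])
    return i["origin"]+d*((z-i["origin"][2])/d[:,2])[:,None]
def crop(n,x0,y0,x1,y1,name,k=None,im=None):
    im=imaging.read_camera(n) if im is None else im
    c=im[y0:y1,x0:x1,::-1]; k=k or min(800/c.shape[1],600/c.shape[0])
    cv2.imwrite(f"pics/{name}.png",cv2.resize(c,None,fx=k,fy=k,interpolation=cv2.INTER_CUBIC)); print("scale",k)
E
python3 - <<'E'
from h import *
print(bp("top",[(256,192),(0,192),(511,192),(256,0),(256,383),(375,238),(455,262),(282,153),(160,160),(268,225)],0).round(3))
crop("top",135,120,345,290,"topc")
crop("side",225,155,350,330,"sidec")
crop("side",235,160,330,230,"sidec2")
for n in("side","top"):
  for nm in("file","case","tray","jar","lever_tab","lever","weight","rings","posts_top"):
    try:
      print(n,nm,[(np.round(d["uv"],1).tolist(),round(d["p"],2),int(d["mask"].sum())) for d in imaging.silhouettes(n,nm)])
    except Exception as e: print(n,nm,e)
E
```

```text
[[ 0.67   0.019  0.   ]
 [ 0.65   0.846  0.   ]
 [ 0.69  -0.809  0.   ]
 [ 1.358  0.034  0.   ]
 [ 0.082  0.007  0.   ]
 [ 0.529 -0.367  0.   ]
 [ 0.46  -0.617  0.   ]
 [ 0.805 -0.065  0.   ]
 [ 0.77   0.34   0.   ]
 [ 0.562 -0.022  0.   ]]
scale 3.5294117647058822
scale 3.4285714285714284
scale 8.421052631578947
side file [([288.2, 247.4], 0.56, 12463)]
side case [([280.6, 190.2], 0.97, 879), ([201.0, 169.1], 0.97, 370), ([292.1, 214.7], 0.72, 251), ([165.5, 287.6], 0.68, 2538)]
side tray [([310.8, 118.8], 0.83, 2443), ([290.3, 251.1], 0.69, 12959)]
side jar [([234.4, 133.8], 0.84, 503), ([275.5, 302.0], 0.26, 749)]
side lever_tab [([295.2, 216.0], 0.52, 273)]
side lever [([287.7, 216.0], 0.52, 240)]
side weight [([275.3, 303.2], 0.59, 762), ([291.4, 215.6], 0.49, 232)]
side rings [([295.2, 283.7], 0.67, 279), ([289.2, 247.5], 0.59, 12685)]
side posts_top [([290.0, 249.6], 0.7, 12723), ([278.4, 300.8], 0.23, 776)]
top file [([224.4, 236.6], 0.85, 9692)]
top case [([261.2, 221.9], 0.87, 729), ([160.9, 158.2], 0.74, 1307), ([328.3, 170.0], 0.65, 308)]
top tray [([373.7, 236.0], 0.72, 3976)]
top jar [([324.2, 173.8], 0.78, 335), ([237.3, 238.9], 0.53, 164)]
top lever_tab [([234.7, 238.8], 0.45, 205)]
top lever [([239.2, 241.4], 0.6, 145)]
top weight [([160.4, 237.2], 0.81, 326)]
top rings []
top posts_top [([221.4, 239.2], 0.9, 9666), ([326.4, 172.5], 0.61, 325), ([197.3, 235.6], 0.49, 246)]
```

View pics/topc.png

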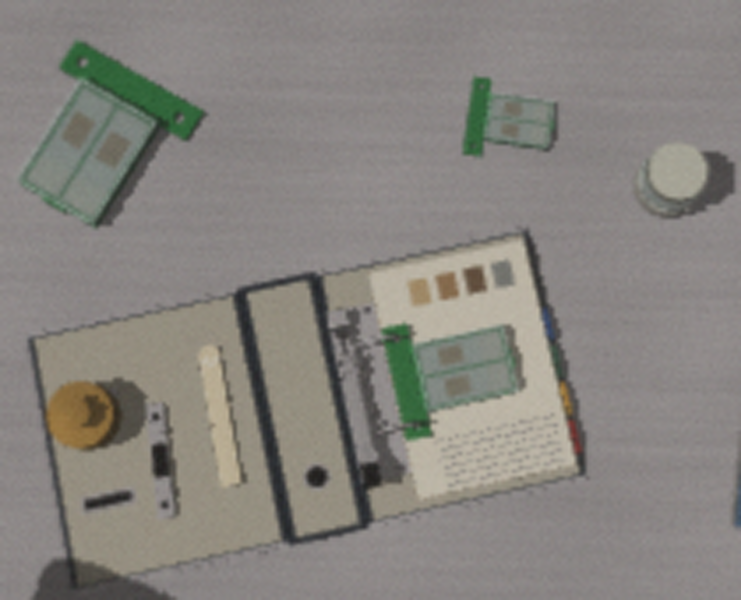

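View pics/sidec2.png

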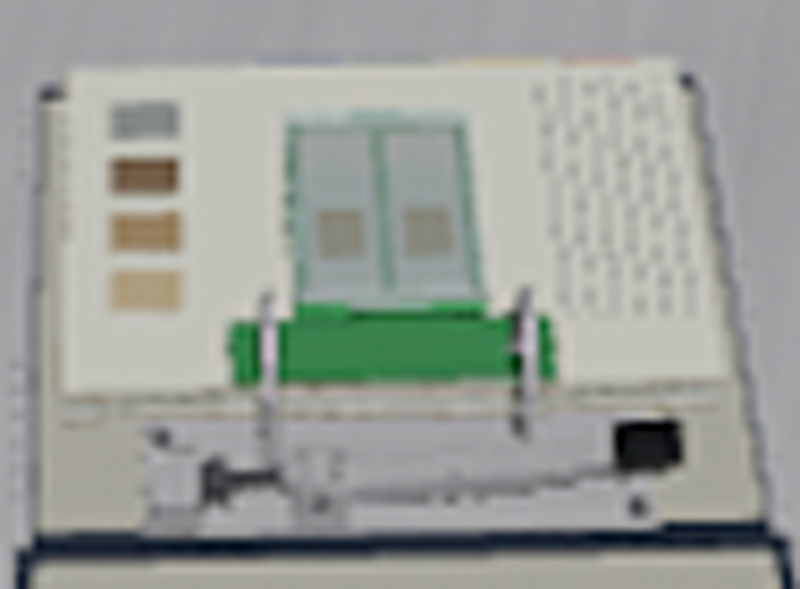

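View pics/sidec.png

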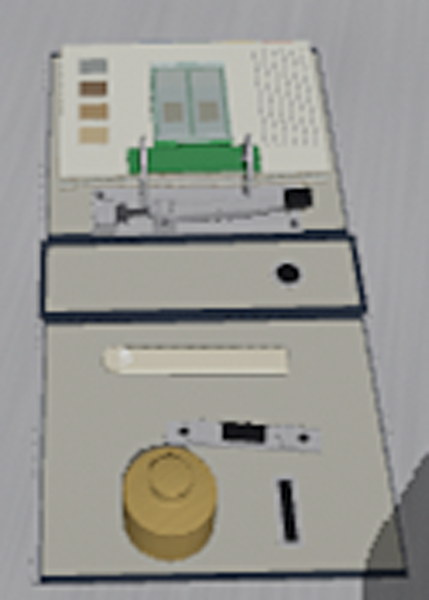

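```bash
cat > fit.py <<'E'
from h import *
from scipy.optimize import least_squares
obs=[("top",(143.5,215.8),(120,330,3)),("top",(155.7,286.3),(-120,330,3)),("top",(284.3,185.7),(120,-142,3)),("top",(300.2,254.6),(-120,-142,3)),
("side",(237.2,324.2),(120,330,3)),("side",(343.4,322.7),(-120,330,3)),("side",(240.3,170.9),(120,-142,3)),("side",(316.7,169.5),(-120,-142,3)),
("side",(243.1,168.1),(105,-134,20)),("side",(314.3,167.4),(-105,-134,20)),("side",(242.7,206.3),(105,12,20)),("side",(322,204.9),(-105,12,20)),
("side",(312,212.8),(-75,48,35)),("top",(240.2,254.2),(-75,48,35))]
def F(p,P):
    c,s=np.cos(p[2]),np.sin(p[2]); P=np.atleast_2d(P)/1000.
    return np.c_[p[0]+c*P[:,0]-s*P[:,1],p[1]+s*P[:,0]+c*P[:,1],P[:,2]]
f=lambda p:np.concatenate([proj(n,F(p,P))[0]-uv for n,uv,P in obs])
if __name__=="__main__":
    r=least_squares(f,[.55,.03,0.2],loss="soft_l1"); p=r.x; print(p.round(4).tolist(),np.degrees(p[2])); 
    for o,e in zip(obs,f(p).reshape(-1,2)): print(o[0],o[2],e.round(1))
    for cam in("top","side"):
        q=least_squares(lambda p:np.concatenate([proj(n,F(p,P))[0]-uv for n,uv,P in obs if n==cam]),p).x; print(cam,q.round(4))
    im={n:imaging.read_camera(n)[...,::-1].copy() for n in("top","side")}
    ln=[[(-120,-142,3),(120,-142,3),(120,60,3),(-120,60,3)],[(-120,63,3),(120,63,3),(120,131,3),(-120,131,3)],[(-120,134,3),(120,134,3),(120,330,3),(-120,330,3)],
     [(-31,-96,36),(31,-96,36),(31,-12,36),(-31,-12,36)],[(-52,-12,24),(52,-12,24),(52,12,24),(-52,12,24)],[(-86,40,35.5),(-64,40,35.5),(-64,56,35.5),(-86,56,35.5)]]
    for n in im:
        b=cv2.resize(im[n],None,fx=6,fy=6,interpolation=cv2.INTER_CUBIC)
        for l in ln: cv2.polylines(b,[((proj(n,F(p,l))+.5)*6).astype(int).reshape(-1,1,2)],True,(0,0,255),1)
        x0,y0,x1,y1=(215,180,305,260) if n=="top" else (230,155,335,235)
        cv2.imwrite(f"pics/ov_{n}.png",b[y0*6:y1*6,x0*6:x1*6])
    # tray
    m=[d for d in imaging.silhouettes("top","tray") if d["p"]>.5]
    m=imaging.silhouettes("top","tray")[0]["mask"].astype(np.uint8)
    c=cv2.findContours(m,cv2.RETR_EXTERNAL,cv2.CHAIN_APPROX_NONE)[0]; c=max(c,key=cv2.contourArea).reshape(-1,2)
    W=bp("top",c,0.025)[:,:2]; print("tray",cv2.minAreaRect(W.astype(np.float32)))
    m=imaging.silhouettes("side","tray")[0]["mask"].astype(np.uint8)
    c=cv2.findContours(m,cv2.RETR_EXTERNAL,cv2.CHAIN_APPROX_NONE)[0]; c=max(c,key=cv2.contourArea).reshape(-1,2)
    W=bp("side",c,0.025)[:,:2]; print("tray side",cv2.minAreaRect(W.astype(np.float32)))
E
python3 fit.py
```

```text
[0.5479, 0.0384, 0.2385] 13.665496840696065
top (120, 330, 3) [-1.8 -1.3]
top (-120, 330, 3) [-1.   2.3]
top (120, -142, 3) [-0.7 -1.5]
top (-120, -142, 3) [0.4 1.6]
side (120, 330, 3) [-3.2  0.3]
side (-120, 330, 3) [ 2.8 -0.1]
side (120, -142, 3) [-2.1 -0.8]
side (-120, -142, 3) [ 2.5 -0.9]
side (105, -134, 20) [-0.1 -0.3]
side (-105, -134, 20) [ 0.7 -1. ]
side (105, 12, 20) [-0.2 -0.4]
side (-105, 12, 20) [-0.7 -0.4]
side (-75, 48, 35) [ 0.  -1.3]
top (-75, 48, 35) [-0.8  0.6]
top [0.5491 0.0359 0.2367]
side [0.5478 0.0393 0.2396]
tray ((0.5295245051383972, -0.35604727268218994), (0.18047061562538147, 0.22840110957622528), 82.3638687133789)
tray side ((0.5296016931533813, -0.3447965085506439), (0.20894722640514374, 0.2255031019449234), 82.37137603759766)
```

View pics/ov_top.png

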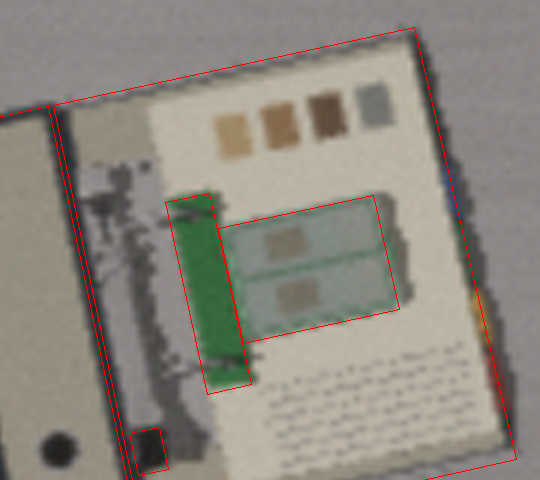

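View pics/ov_side.png

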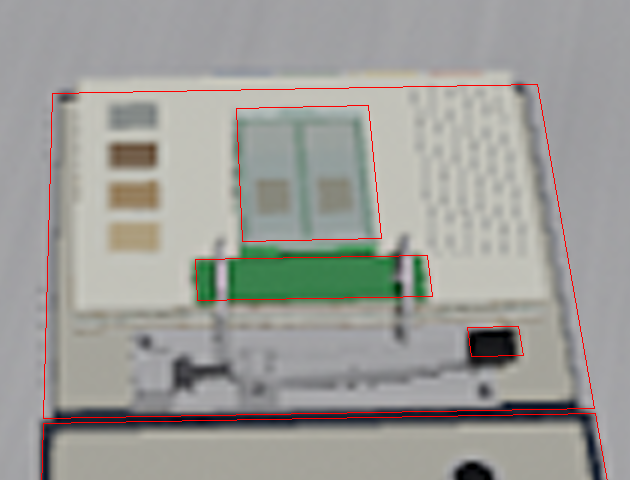

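```bash
cat >> h.py <<'E'
FP=[0.5495,0.0403,0.2385]
def F(P,p=FP):
    c,s=np.cos(p[2]),np.sin(p[2]); P=np.atleast_2d(P)/1000.
    return np.c_[p[0]+c*P[:,0]-s*P[:,1],p[1]+s*P[:,0]+c*P[:,1],P[:,2]]
def goto(W,yawdeg=None):
    """W world tcp, yawdeg: wanted direction of tool y in world; prints units"""
    s=ctrl.get_state(); r=R.from_quat(s["tcp_rot"]); d=r.inv().apply(np.ravel(W)-s["eef_pos"])/.025
    t=0
    if yawdeg is not None:
        y=r.apply([0,1,0]); a=np.degrees(np.arctan2(y[1],y[0])); t=-(yawdeg-a); t=(t+90)%180-90
        print("yaw now",round(a,1))
    print("units",d.round(2),"turn",round(t/5,2),"q6",s["qpos"][5].round(2),"F",s["contact_force"].round(1),"t",s["time"],"tcp",s["eef_pos"].round(4),"op",round(s["opening"],3))
def tab(th): a=.139+th; return np.array([25-101*np.cos(a),48,18+101*np.sin(a)])
E
python3 - <<'E'
from h import *
goto(F(tab(0)+[0,0,60]),103.7)
E
```

```text
yaw now 69.3
units [-16.43 -17.82   5.57] turn -6.89 q6 -0.15 F [-0.2 -0.2  0.6] t 1.4 tcp [0.2389 0.6313 0.2313] op 0.999
```

```bash
python3 -m creep '[-16.4,-17.8,1,-6.9, -16.4,-17.8,1,-6.9, -16.4,-17.8,1,-6.9, -16.4,-17.8,1,-6.9, -16.4,-17.8,1,-6.9, -16.4,-17.8,1,-6.9, -16.4,-17.8,1,-6.9, -16.4,-17.8,1,-6.9, -16.4,-17.8,1,-6.9, -16.4,-17.8,1,-6.9, -16.4,-17.8,1,-6.9, -16.4,-17.8,1,-6.9, -16.4,-17.8,1,-6.9, -16.4,-17.8,1,-6.9, -16.4,-17.8,1,-6.9, -16.4,-17.8,1,-6.9, -16.4,-17.8,1,-6.9, -16.4,-17.8,4,-6.9, -16.4,-17.8,5,-6.9, -16.4,-17.8,5,-6.9]' 165 30
python3 - <<'E'
from h import *
goto(F(tab(0)+[0,0,-14]),103.7)
crop("side",225,155,350,250,"s1"); crop("top",205,180,305,280,"t1",6)
E
```

```text
time: 3.07
eef_pos: [0.4611, 0.0714, 0.1017]
tcp_rot: [-0.121, 0.993, 0.001, -0.004]
contact_force: [-0.3, 0.4, -1.1]
opening: 0.348
yaw now 103.9
units [-0.16 -0.13  3.35] turn 0.03 q6 -1.88 F [-0.3  0.4 -1.1] t 3.0667 tcp [0.4611 0.0714 0.1017] op 0.348
scale 6.315789473684211
scale 6
```

View pics/s1.png

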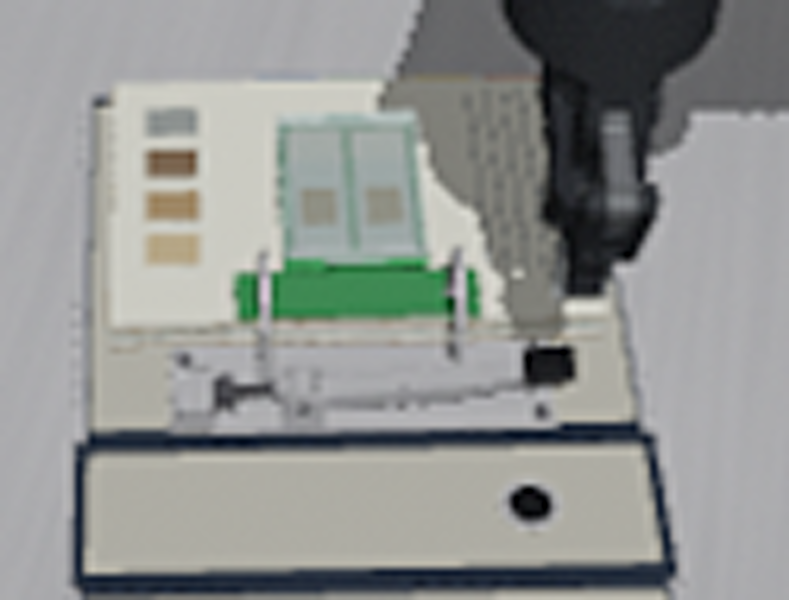

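View pics/t1.png

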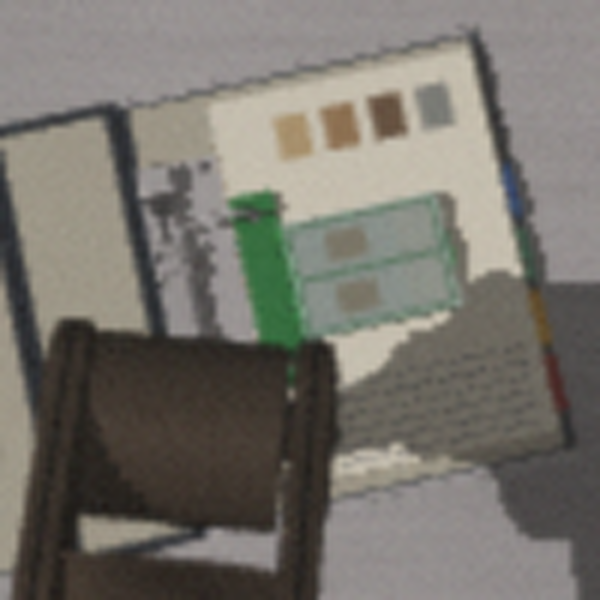

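```bash
python3 -m creep '[-0.1,-0.1,1,0, -0.15,-0.1,1.8,0, -0.15,-0.1,2,0, -0.15,-0.1,2,0]'
python3 - <<'E'
from h import *
goto(F(tab(0)+[0,0,-14]),103.7)
e=ctrl.get_state()["eef_pos"]; print(proj("side",e),proj("side",F([-75,48,35.5])),bp("side",[(312,212.6)],.0355),F([-75,48,35.5]))
crop("side",280,180,350,230,"s2",10)
E
```

```text
time: 3.5
eef_pos: [0.4687, 0.0692, 0.0564]
tcp_rot: [-0.12, 0.993, 0.0, -0.001]
contact_force: [-1.0, 0.2, -1.0]
opening: 0.351
yaw now 103.8
units [0.13 0.03 1.54] turn 0.03 q6 -1.88 F [-1.   0.2 -1. ] t 3.5 tcp [0.4687 0.0692 0.0564] op 0.351
[[310.75498164 206.36828724]] [[311.36380665 211.86215256]] [[0.46337658 0.07130904 0.0355    ]] [[0.46528322 0.06922288 0.0355    ]]
scale 10
```

View pics/s2.png

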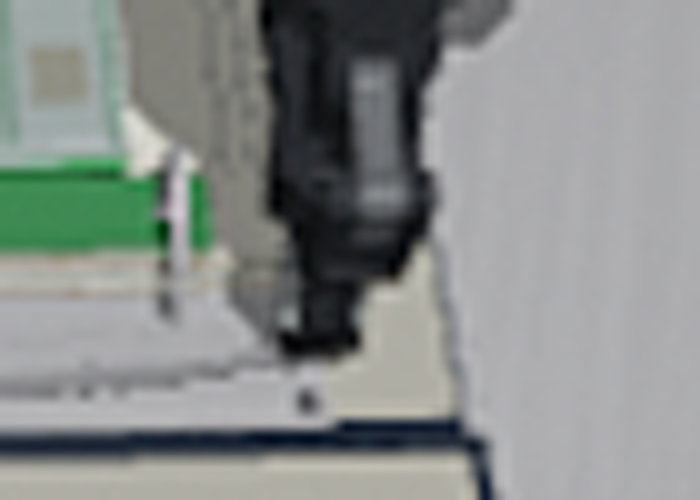

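```bash
python3 -m creep '[0.1,0.05,0.8,0, 0.13,0.05,1.5,0, 0.13,0.05,1.5,0, 0.13,0.05,1.5,0, 0.13,0.05,1.5,0]'; python3 -m creep '[0,0,0,0,0,0,0,0,0,0,0,0,0,0,0,0,0,0,0,0,0,0,0,0]' 255 30
python3 - <<'E'
from h import *
goto(F(tab(0)+[0,0,-14]),103.7)
crop("side",280,170,350,230,"s3",10)
E
```

```text
time: 3.97
eef_pos: [0.4672, 0.069, 0.0208]
tcp_rot: [-0.12, 0.993, -0.0, 0.002]
contact_force: [-0.3, 0.7, -0.2]
opening: 0.354
time: 4.47
eef_pos: [0.4673, 0.0685, 0.0208]
tcp_rot: [-0.12, 0.993, -0.001, 0.002]
contact_force: [-1.2, -1.1, 6.6]
opening: 0.178
yaw now 103.8
units [0.07 0.05 0.11] turn 0.02 q6 -1.88 F [-1.2 -1.1  6.6] t 4.4667 tcp [0.4673 0.0685 0.0208] op 0.178
scale 10
```

View pics/s3.png

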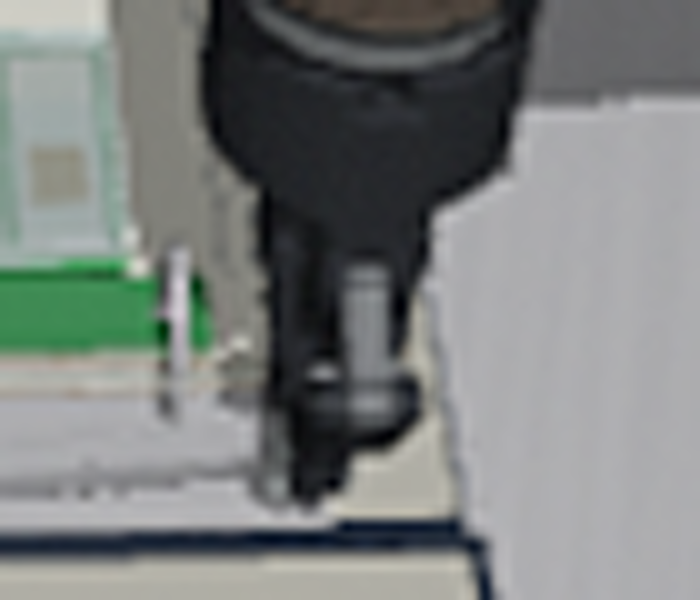

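Run:
```python
from h import *
for t in np.arange(0,.91,.05):
    d=(tab(t)-tab(0))/25; print(round(t,2),(-d[0]).round(2),(-d[2]).round(2))
```

```text
0.0 -0.0 -0.0
0.05 -0.03 -0.2
0.1 -0.08 -0.4
0.15 -0.13 -0.59
0.2 -0.19 -0.78
0.25 -0.26 -0.97
0.3 -0.34 -1.16
0.35 -0.43 -1.34
0.4 -0.53 -1.51
0.45 -0.64 -1.68
0.5 -0.76 -1.85
0.55 -0.88 -2.01
0.6 -1.01 -2.16
0.65 -1.15 -2.31
0.7 -1.3 -2.45
0.75 -1.46 -2.58
0.8 -1.62 -2.7
0.85 -1.78 -2.82
0.9 -1.95 -2.92
```

```bash
python3 -m creep '[-0.03,0,-0.2,0, -0.08,0,-0.4,0, -0.13,0,-0.6,0, -0.19,0,-0.78,0, -0.26,0,-0.97,0, -0.34,0,-1.16,0, -0.43,0,-1.34,0, -0.53,0,-1.51,0, -0.64,0,-1.68,0, -0.64,0,-1.68,0]'
python3 - <<'E'
from h import *
goto(F(tab(.45)+[0,0,-12]),103.7)
crop("side",230,130,350,230,"s4",6)
E
```

```text
time: 5.35
eef_pos: [0.4821, 0.0722, 0.062]
tcp_rot: [-0.12, 0.993, -0.001, 0.001]
contact_force: [2.1, -4.5, -2.0]
opening: 0.171
yaw now 103.8
units [ 0.04  0.04 -0.  ] turn 0.02 q6 -1.87 F [ 2.1 -4.5 -2. ] t 5.35 tcp [0.4821 0.0722 0.062 ] op 0.171
scale 6
```

View pics/s4.png

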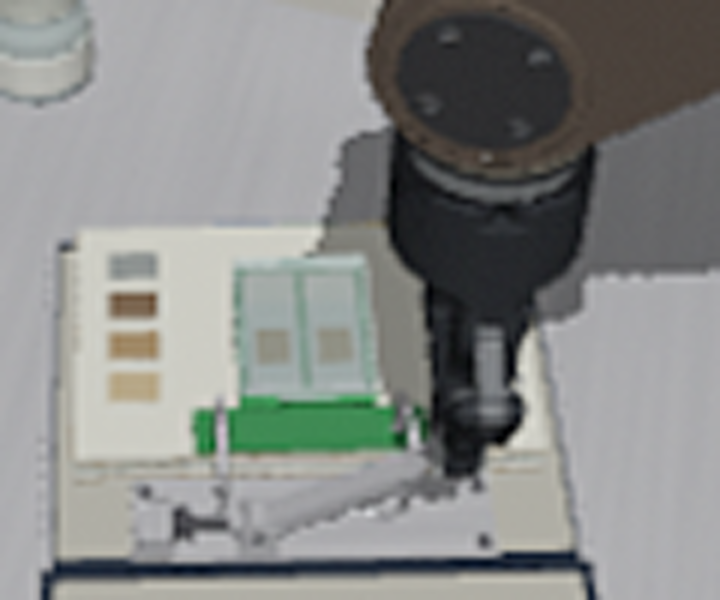

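```bash
python3 -m creep '[-0.12,0,-0.17,0, -0.24,0,-0.33,0, -0.37,0,-0.48,0, -0.51,0,-0.63,0, -0.66,0,-0.77,0, -0.82,0,-0.9,0, -0.98,0,-1.02,0, -1.14,0,-1.14,0, -1.14,0,-1.14,0, -1.14,0,-1.14,0]'
python3 - <<'E'
from h import *
goto(F(tab(.85)+[0,0,-12]),103.7)
crop("side",230,130,350,230,"s5",6)
E
```

```text
time: 6.23
eef_pos: [0.5104, 0.0791, 0.0903]
tcp_rot: [-0.12, 0.993, -0.001, 0.002]
contact_force: [3.8, -2.8, -0.1]
opening: 0.173
yaw now 103.8
units [ 0.07  0.04 -0.  ] turn 0.02 q6 -1.85 F [ 3.8 -2.8 -0.1] t 6.2333 tcp [0.5104 0.0791 0.0903] op 0.173
scale 6
```

View pics/s5.png

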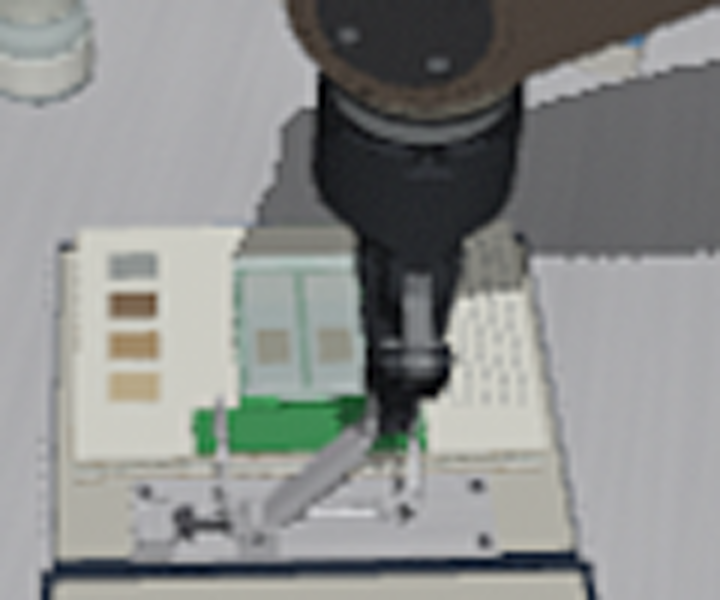

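```bash
python3 -m creep '[0,0,0,0,0,0,0,0,0,0,0,0,0,0,0,0,0,0,0,0,0,0,-0.6,0,0,0,-1.8,0,0,0,-3,0,0,0,-3.6,0,0,0,-3.6,0]' 165
python3 - <<'E'
from h import *
goto(F([0,-50,120]),13.7)
crop("side",230,130,350,230,"s6",6);crop("top",205,180,305,280,"t6",6)
E
```

```text
time: 7.12
eef_pos: [0.5115, 0.0796, 0.1841]
tcp_rot: [-0.12, 0.993, -0.001, 0.004]
contact_force: [0.4, -0.2, 1.3]
opening: 0.353
yaw now 103.8
units [-1.08 -3.88  2.58] turn -17.98 q6 -1.85 F [ 0.4 -0.2  1.3] t 7.1167 tcp [0.5115 0.0796 0.1841] op 0.353
scale 6
scale 6
```

View pics/s6.png

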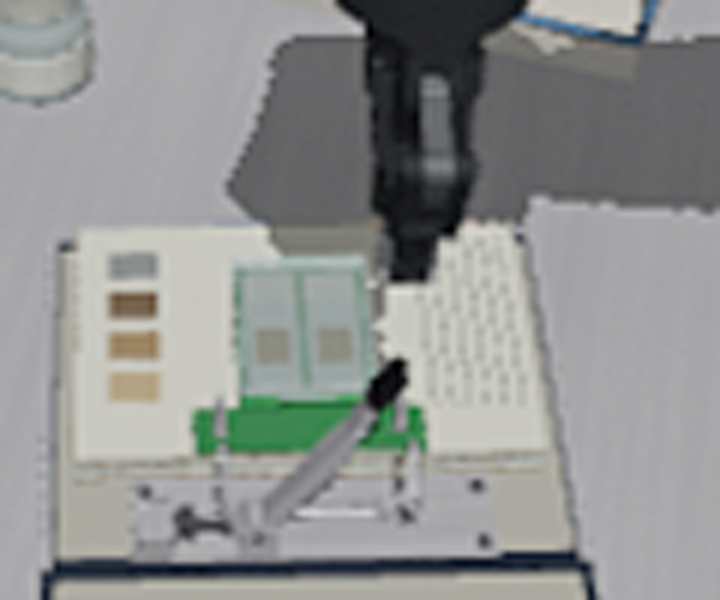

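```bash
python3 -m creep '[-0.3,-1.3,0,1.4, -0.6,-2.6,0,2.8, -1.08,-3.88,0,4.2, -1.08,-3.88,0,5.6, -1.08,-3.88,0,7, -1.08,-3.88,0,8.4, -1.08,-3.88,0,9.8, -1.08,-3.88,0,11.2, -1.08,-3.88,0,12.6, -1.08,-3.88,0,14, -1.08,-3.88,0,15.4, -1.08,-3.88,0,16.8, -1.08,-3.88,0,18, -1.08,-3.88,0,18, -1.08,-3.88,0,18, -1.08,-3.88,0,18]' 0
python3 - <<'E'
from h import *
goto(F([0,-50,14]),13.7)
print(proj("side",F(tab(.9))), proj("side",F([[-40,0,46],[40,0,46]])))
crop("side",230,130,350,230,"s7",6);crop("top",205,180,305,280,"t7",6)
E
```

```text
time: 8.55
eef_pos: [0.5574, -0.0082, 0.1779]
tcp_rot: [0.616, 0.787, -0.001, -0.001]
contact_force: [0.1, -0.6, 0.1]
opening: 1.0
yaw now 13.9
units [-0.05  0.17  6.56] turn 0.04 q6 -0.44 F [ 0.1 -0.6  0.1] t 8.55 tcp [ 0.5574 -0.0082  0.1779] op 1.0
[[293.93080854 194.06472292]] [[296.43469799 195.46379137]
 [266.03804114 196.02786517]]
scale 6
scale 6
```

View pics/s7.png

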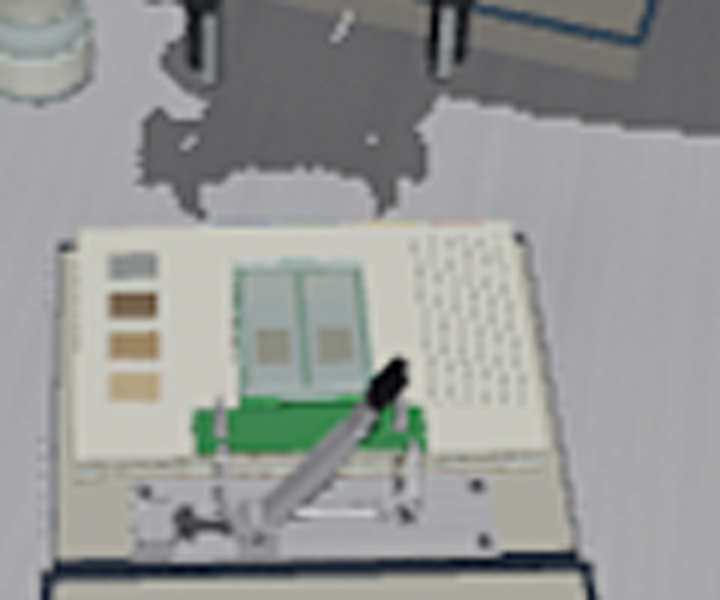

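View pics/t7.png

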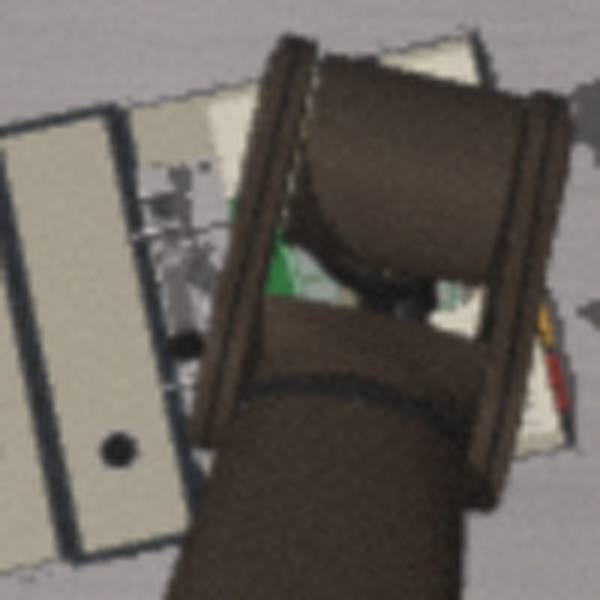

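Run:
```python
from h import *
q=np.array([(236,263),(363,261),(372,394),(240,397)])/6+[230,130]-.4
print(bp("side",q,.036).round(4), bp("side",q,.036).mean(0), F([0,-54,36]))
print(F([(31,-96,36),(-31,-96,36),(-31,-12,36),(31,-12,36)]).round(4))
goto(F([0,-50,14]),13.7)
```

```text
[[ 0.5999 -0.0442  0.036 ]
 [ 0.5419 -0.058   0.036 ]
 [ 0.5241  0.0239  0.036 ]
 [ 0.5811  0.0381  0.036 ]] [ 0.56175803 -0.01006394  0.036     ] [[ 0.56225725 -0.01217145  0.036     ]]
[[ 0.6023 -0.0457  0.036 ]
 [ 0.5421 -0.0603  0.036 ]
 [ 0.5222  0.0213  0.036 ]
 [ 0.5825  0.036   0.036 ]]
yaw now 13.8
units [-0.04  0.14  6.58] turn 0.03 q6 -0.44 F [-0.1 -0.3 -0.6] t 8.65 tcp [ 0.5578 -0.0082  0.1786] op 1.002
```

```bash
python3 -m creep '[-0.04,0.13,1.5,0, -0.04,0.13,3,0, -0.04,0.13,4.3,0, -0.04,0.13,5.2,0, -0.04,0.13,5.9,0, -0.04,0.13,6.3,0, -0.04,0.13,6.45,0, -0.04,0.13,6.45,0, -0.04,0.13,6.45,0, -0.04,0.13,6.45,0]' 0
python3 - <<'E'
from h import *
goto(F([0,-50,16]),13.7)
crop("side",230,130,350,230,"s8",6)
E
```

```text
time: 9.48
eef_pos: [0.5629, -0.0088, 0.0198]
tcp_rot: [0.617, 0.787, 0.001, 0.001]
contact_force: [0.6, -0.2, 0.1]
opening: 0.997
yaw now 13.8
units [ 0.03 -0.06  0.15] turn 0.02 q6 -0.44 F [ 0.6 -0.2  0.1] t 9.4833 tcp [ 0.5629 -0.0088  0.0198] op 0.997
scale 6
```

View pics/s8.png

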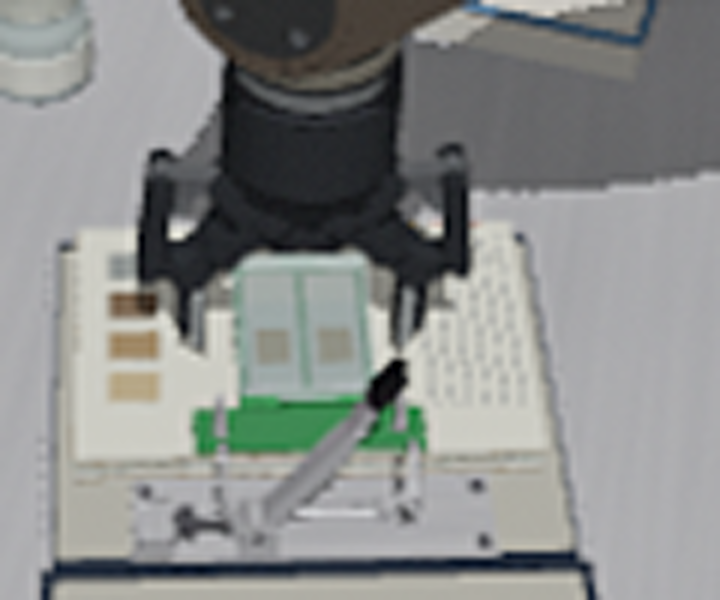

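```bash
python3 -m creep '[0.03,-0.06,0.14,0,0.03,-0.06,0.14,0,0.03,-0.06,0.14,0]'; python3 -m creep '[0,0,0,0,0,0,0,0,0,0,0,0,0,0,0,0,0,0,0,0,0,0,0,0]' 255 35
python3 - <<'E'
from h import *
goto(F([0,-50,16]),13.7)
crop("side",230,130,350,230,"s9",6)
E
```

```text
time: 9.78
eef_pos: [0.5598, -0.0081, 0.0147]
tcp_rot: [0.617, 0.787, 0.0, 0.0]
contact_force: [1.1, -0.2, 0.5]
opening: 1.0
time: 10.28
eef_pos: [0.5603, -0.0082, 0.015]
tcp_rot: [0.617, 0.787, 0.0, 0.0]
contact_force: [-0.1, 0.1, 2.9]
opening: 0.719
yaw now 13.8
units [-0.01  0.04 -0.04] turn 0.01 q6 -0.44 F [-0.1  0.1  2.9] t 10.2833 tcp [ 0.5603 -0.0082  0.015 ] op 0.719
scale 6
```

View pics/s9.png

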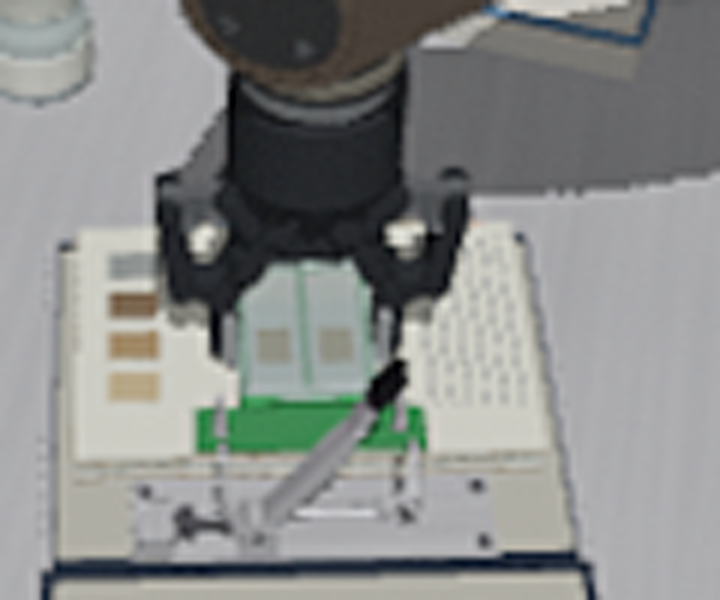

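```bash
python3 -m creep '[0,0,-0.2,0, 0,0,-0.5,0, 0,0,-0.9,0, 0,0,-1.3,0, 0,0,-1.7,0, 0,0,-2.1,0, 0,0,-2.6,0, 0,0,-3.1,0, 0,0,-3.6,0, 0,0,-4,0, 0,0,-4,0, 0,0,-4,0]'
python3 - <<'E'
from h import *
goto(F([0,-50,16]),13.7)
crop("side",220,110,340,210,"s10",6)
E
```

```text
time: 11.33
eef_pos: [0.5604, -0.0082, 0.1156]
tcp_rot: [0.617, 0.787, 0.0, 0.001]
contact_force: [-0.0, 0.5, -1.5]
opening: 0.719
yaw now 13.8
units [-0.01  0.03  3.98] turn 0.01 q6 -0.44 F [-0.   0.5 -1.5] t 11.3333 tcp [ 0.5604 -0.0082  0.1156] op 0.719
scale 6
```

View pics/s10.png

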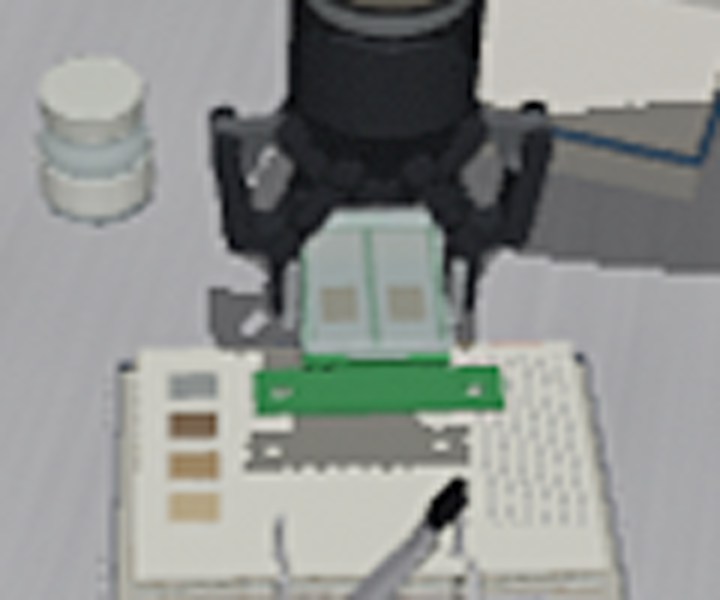

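Run:
```python
from h import *
goto([.528,-.369,.1156],-7.6)
```

```text
yaw now 13.8
units [-13.72  -4.67  -0.04] turn 4.27 q6 -0.44 F [-0.4 -0.3 -1.2] t 11.3833 tcp [ 0.5597 -0.0081  0.1146] op 0.716
```

```bash
python3 -m creep '[-0.5,-0.17,0,0.2, -1.3,-0.44,0,0.4, -2.3,-0.78,0,0.8, -3.4,-1.16,0,1.2, -4.6,-1.57,0,1.6, -5.8,-1.97,0,2, -7,-2.38,0,2.4, -8.2,-2.79,0,2.8, -9.4,-3.2,0,3.2, -10.5,-3.57,0,3.6, -11.5,-3.91,0,3.9, -12.4,-4.22,0,4.1, -13.1,-4.46,0,4.25, -13.5,-4.6,0,4.25, -13.7,-4.67,0,4.25, -13.7,-4.67,0,4.25, -13.7,-4.67,0,4.25]'
python3 - <<'E'
from h import *
goto([.528,-.369,.004],-7.6)
crop("side",245,50,365,150,"s11",6);crop("top",315,180,435,300,"t11",5)
E
```

```text
time: 12.8
eef_pos: [0.528, -0.3677, 0.1142]
tcp_rot: [0.752, 0.66, 0.0, -0.001]
contact_force: [0.6, 0.2, -2.2]
opening: 0.718
yaw now -7.5
units [-0.06  0.01  4.41] turn 0.03 q6 -0.64 F [ 0.6  0.2 -2.2] t 12.8 tcp [ 0.528  -0.3677  0.1142] op 0.718
scale 6
scale 5
```

View pics/s11.png

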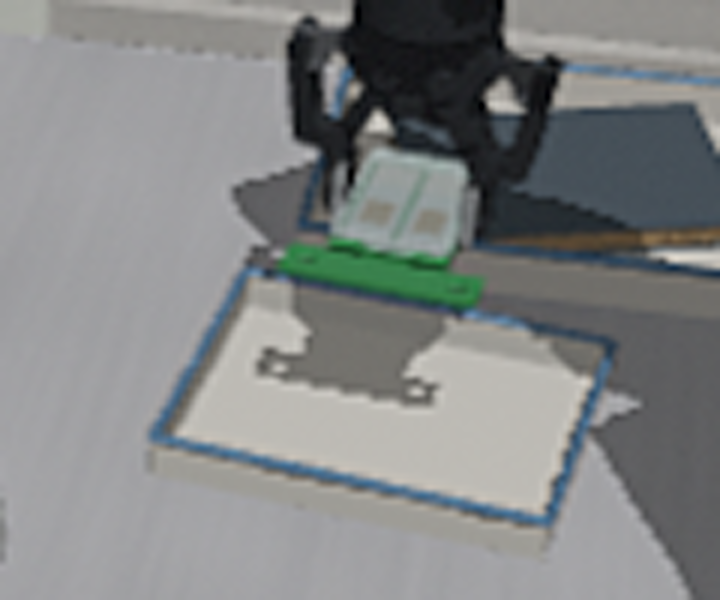

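View pics/t11.png

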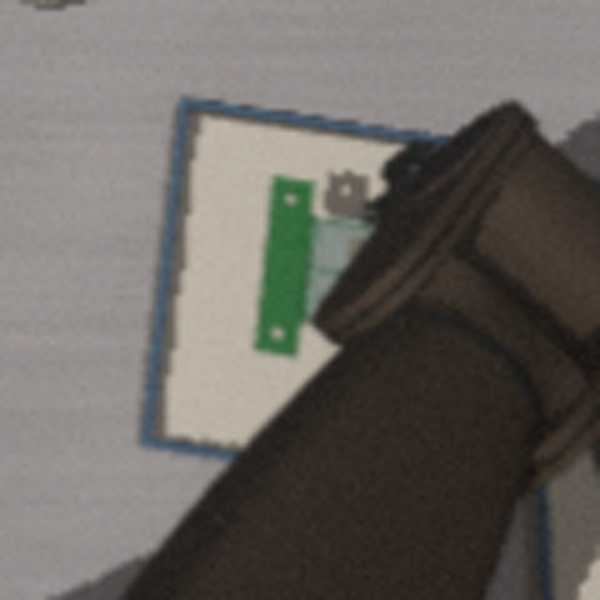

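Run:
```python
from h import *
q=np.array([(250,270),(613,343),(549,521),(155,437)])/6+[245,50]
W=bp("side",q,.025);print(W.round(4),W.mean(0).round(4))
q=np.array([(183,101),(147,441)])/5+[315,180]
W=bp("top",q,.025);print(W.round(4),W.mean(0).round(4))
```

```text
[[ 0.6203 -0.4536  0.025 ]
 [ 0.4067 -0.4234  0.025 ]
 [ 0.4283 -0.2583  0.025 ]
 [ 0.6433 -0.2856  0.025 ]] [ 0.5246 -0.3552  0.025 ]
[[ 0.6465 -0.2883  0.025 ]
 [ 0.4306 -0.2619  0.025 ]] [ 0.5386 -0.2751  0.025 ]
```

```bash
python3 -m creep '[0,-0.1,-0,0, 0,-0.1,0.6,0, 0,-0.1,1.4,0, 0,-0.1,2.3,0, 0,-0.1,3.1,0, 0,-0.1,3.7,0, 0,-0.1,4.1,0, 0,-0.1,4.3,0, 0,-0.1,4.4,0, 0,-0.1,4.4,0]'
python3 -m creep '[0,0,0.05,0, 0,0,0.1,0, 0,0,0.13,0, 0,0,0.13,0, 0,0,0.13,0]'
python3 - <<'E'
from h import *
goto([.528,-.369,-.001],-7.6)
crop("side",245,50,365,150,"s12",6)
E
```

```text
time: 13.73
eef_pos: [0.5259, -0.3684, 0.0048]
tcp_rot: [0.752, 0.66, 0.0, 0.0]
contact_force: [0.1, 0.1, -1.3]
opening: 0.719
time: 14.15
eef_pos: [0.5257, -0.3684, 0.0017]
tcp_rot: [0.752, 0.659, 0.0, 0.0]
contact_force: [-0.6, 0.4, -1.7]
opening: 0.719
yaw now -7.5
units [-0.01  0.1   0.11] turn 0.02 q6 -0.64 F [-0.6  0.4 -1.7] t 14.15 tcp [ 0.5257 -0.3684  0.0017] op 0.719
scale 6
```

View pics/s12.png

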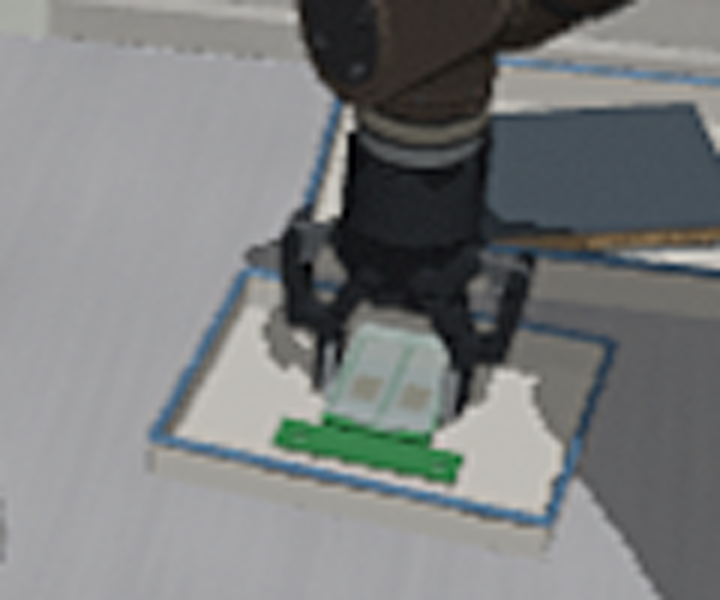

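```bash
python3 -m creep '[0,0,0.04,0, 0,0,0.08,0, 0,0,0.08,0, 0,0,0.08,0]'; python3 -m creep '[0,0,0.03,0, 0,0,0.06,0, 0,0,0.06,0]'
```

```text
time: 14.53
eef_pos: [0.5255, -0.3682, -0.0008]
tcp_rot: [0.752, 0.659, -0.0, -0.0]
contact_force: [-0.3, 0.4, -1.6]
opening: 0.716
time: 14.78
eef_pos: [0.5256, -0.3683, -0.001]
tcp_rot: [0.752, 0.66, -0.0, -0.0]
contact_force: [-3.4, 2.6, 4.7]
opening: 0.714
```

Contact. Release, wait, then rise.

```bash
python3 -m creep '[0,0,-0.03,0,0,0,-0.03,0,0,0,-0.03,0,0,0,-0.03,0,0,0,-0.03,0,0,0,-0.03,0,0,0,-0.03,0,0,0,-0.5,0,0,0,-1.2,0,0,0,-2.2,0,0,0,-3.4,0,0,0,-4.8,0,0,0,-6,0,0,0,-6.5,0,0,0,-6.5,0]' 0
python3 - <<'E'
from h import *
goto(F(tab(0.9)+[0,0,80]),13.7)
crop("side",245,50,365,150,"s13",6)
E
```

```text
time: 16.03
eef_pos: [0.5276, -0.3701, 0.1659]
tcp_rot: [0.752, 0.659, 0.0, 0.005]
contact_force: [-0.5, -0.4, 0.1]
opening: 1.0
yaw now -7.5
units [17.8  -2.93 -0.89] turn -4.23 q6 -0.64 F [-0.5 -0.4  0.1] t 16.0333 tcp [ 0.5276 -0.3701  0.1659] op 1.0
scale 6
```

View pics/s13.png

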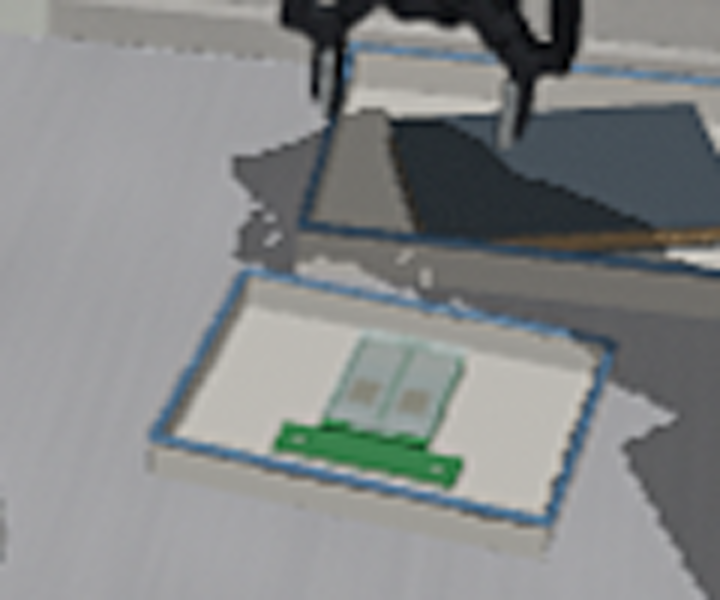

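```bash
python3 - <<'E'
from h import *
goto(F(tab(0.9)+[1,0,65]),13.7)
E
python3 -m creep '[1,-0.15,0,-1.4, 2.2,-0.35,0,-2.8, 3.6,-0.58,0,-4.2, 5,-0.8,0,-5.6, 6.4,-1.03,0,-7, 7.8,-1.26,0,-8.4, 9.2,-1.5,0,-9.8, 10.6,-1.73,0,-11.2, 12,-1.96,0,-12.6, 13.4,-2.2,0,-14, 14.6,-2.4,0,-15.4, 15.7,-2.57,0,-16.8, 16.7,-2.74,0,-18.2, 17.4,-2.85,0,-19.6, 17.8,-2.93,0,-21, 17.8,-2.93,0,-22.2, 17.8,-2.93,0,-22.2, 17.8,-2.93,0,-22.2]' 165
python3 - <<'E'
from h import *
goto(F(tab(0.9)+[1,0,-12]),103.7)
crop("side",230,130,350,230,"s14",6)
E
```

```text
yaw now -7.5
units [17.78 -2.84 -0.36] turn -4.24 q6 -0.64 F [ 0.4 -0.6  0.1] t 16.0833 tcp [ 0.5263 -0.3689  0.1624] op 0.995
time: 17.58
eef_pos: [0.5094, 0.0826, 0.1578]
tcp_rot: [-0.116, 0.993, 0.0, -0.002]
contact_force: [0.5, 0.5, -0.5]
opening: 0.35
yaw now 103.4
units [-0.16 -0.11  2.59] turn -0.06 q6 -1.84 F [ 0.5  0.5 -0.5] t 17.5833 tcp [0.5094 0.0826 0.1578] op 0.35
scale 6
```

View pics/s14.png

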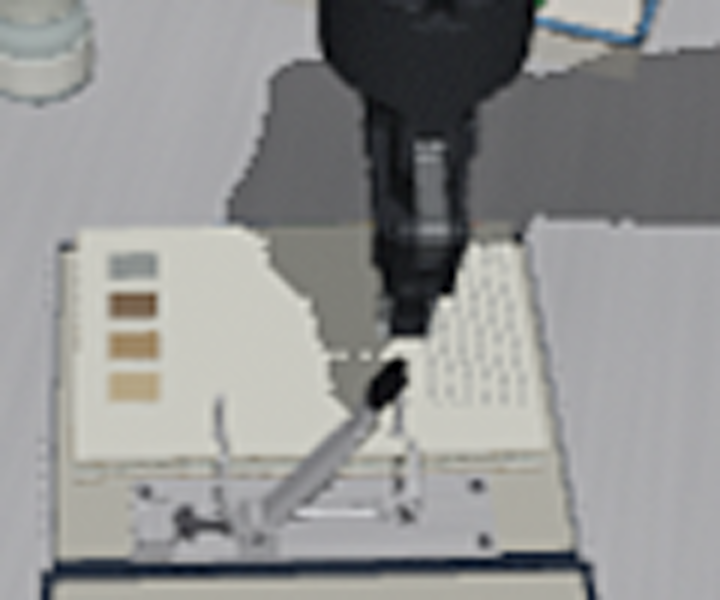

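```bash
python3 -m creep '[-0.2,-0.1,0.3,0, -0.2,-0.1,1,0, -0.2,-0.1,1.7,0, -0.2,-0.1,2.2,0, -0.2,-0.1,2.5,0, -0.2,-0.1,2.6,0, -0.2,-0.1,2.6,0]'
python3 - <<'E'
from h import *
goto(F(tab(0.9)+[1,0,-12]),103.7)
crop("side",230,130,350,230,"s15",6)
E
python3 -m creep '[0,0,0,0,0,0,0,0,0,0,0,0,0,0,0,0,0,0,0,0,0,0,0,0]' 255 40
python3 - <<'E'
from h import *
goto(F(tab(0.9)+[1,0,-12]),103.7)
crop("side",230,130,350,230,"s16",6)
E
```

```text
time: 18.22
eef_pos: [0.516, 0.081, 0.0945]
tcp_rot: [-0.117, 0.993, 0.0, -0.001]
contact_force: [0.9, -0.3, 0.4]
opening: 0.352
yaw now 103.5
units [0.09 0.02 0.06] turn -0.04 q6 -1.84 F [ 0.9 -0.3  0.4] t 18.2167 tcp [0.516  0.081  0.0945] op 0.352
scale 6
time: 18.77
eef_pos: [0.5172, 0.0808, 0.0964]
tcp_rot: [-0.118, 0.993, -0.001, 0.001]
contact_force: [0.2, -2.7, 4.7]
opening: 0.172
yaw now 103.5
units [0.14 0.04 0.13] turn -0.03 q6 -1.85 F [ 0.2 -2.7  4.7] t 18.7667 tcp [0.5172 0.0808 0.0964] op 0.172
scale 6
```

View pics/s16.png

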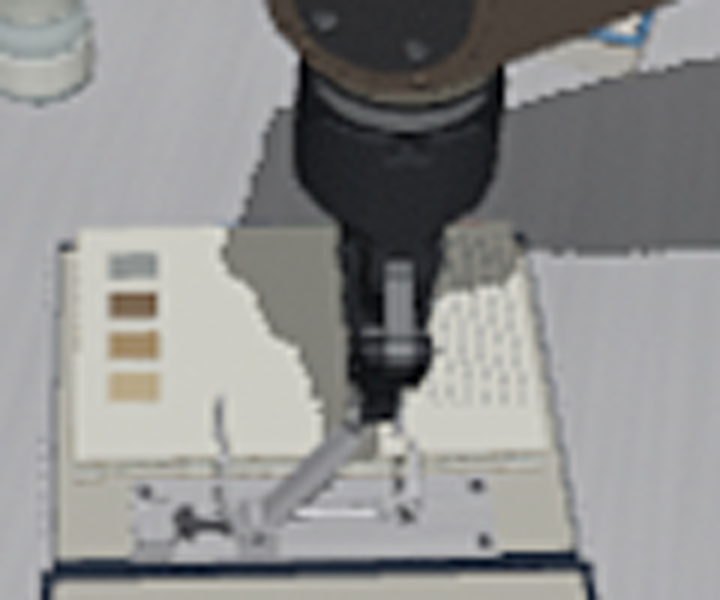

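```bash
python3 -m creep '[0.17,0,0.1,0, 0.33,0,0.22,0, 0.49,0,0.34,0, 0.65,0,0.47,0, 0.8,0,0.61,0, 0.94,0,0.76,0, 1.07,0,0.91,0, 1.19,0,1.07,0, 1.31,0,1.24,0, 1.42,0,1.41,0, 1.52,0,1.58,0, 1.61,0,1.76,0, 1.69,0,1.95,0, 1.76,0,2.14,0, 1.82,0,2.33,0, 1.87,0,2.52,0, 1.92,0,2.72,0, 1.95,0,2.92,0, 1.95,0,2.92,0]'
python3 - <<'E'
from h import *
goto(F(tab(0)+[1,0,-12]),103.7)
crop("side",230,130,350,230,"s17",6)
E
```

```text
time: 20.4
eef_pos: [0.4673, 0.0687, 0.0207]
tcp_rot: [-0.118, 0.993, -0.001, -0.002]
contact_force: [-1.5, -8.1, 0.6]
opening: 0.17
yaw now 103.6
units [0.03 0.04 0.03] turn -0.02 q6 -1.87 F [-1.5 -8.1  0.6] t 20.4 tcp [0.4673 0.0687 0.0207] op 0.17
scale 6
```

View pics/s17.png

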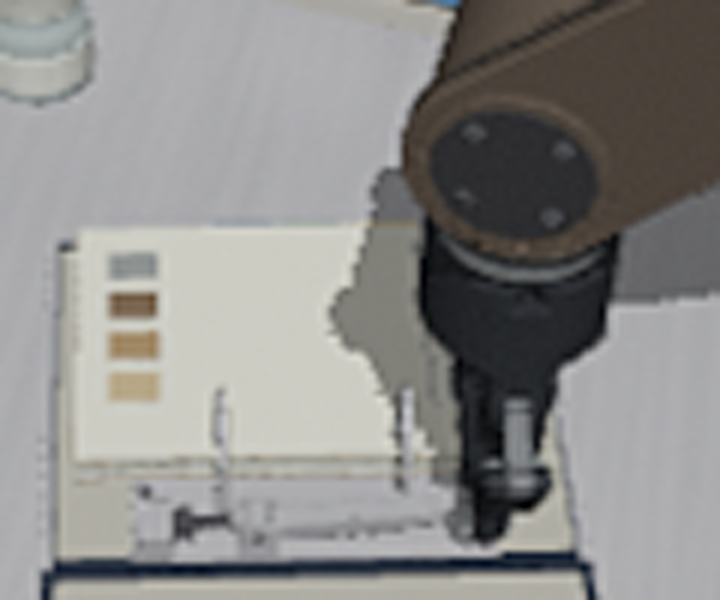

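Rings look shut again and the TCP is back where the lever was first gripped. Release, wait, rise clear.

```bash
python3 -m creep '[0,0,0,0,0,0,0,0,0,0,0,0,0,0,0,0,0,0,0,0,0,0,0,0,0,0,-0.4,0,0,0,-1.2,0,0,0,-2.4,0,0,0,-3.8,0,0,0,-5,0,0.5,0,-6,0,0.5,0,-6,0]' 165
python3 -m creep '[0,4,0,0,0,8,0,0,0,8,0,0,0,8,0,0,0,8,0,0,0,8,0,0,0,8,0,0]'
python3 - <<'E'
from h import *
goto(F(tab(0)+[1,0,-12]),103.7)
crop("side",225,70,365,230,"s18",3.7);crop("side",225,155,345,235,"s18b",6);crop("top",135,120,435,300,"t18",2.6)
E
```

```text
time: 21.53
eef_pos: [0.4594, 0.0668, 0.1794]
tcp_rot: [-0.118, 0.993, -0.001, 0.006]
contact_force: [0.7, -0.5, 0.2]
opening: 0.356
time: 22.12
eef_pos: [0.409, 0.2628, 0.172]
tcp_rot: [-0.12, 0.993, -0.0, -0.0]
contact_force: [0.5, -0.5, -0.9]
opening: 0.351
yaw now 103.7
units [-0.39 -8.05  6.08] turn 0.01 q6 -1.45 F [ 0.5 -0.5 -0.9] t 22.1167 tcp [0.409  0.2628 0.172 ] op 0.351
scale 3.7
scale 6
scale 2.6
```

View pics/s18b.png

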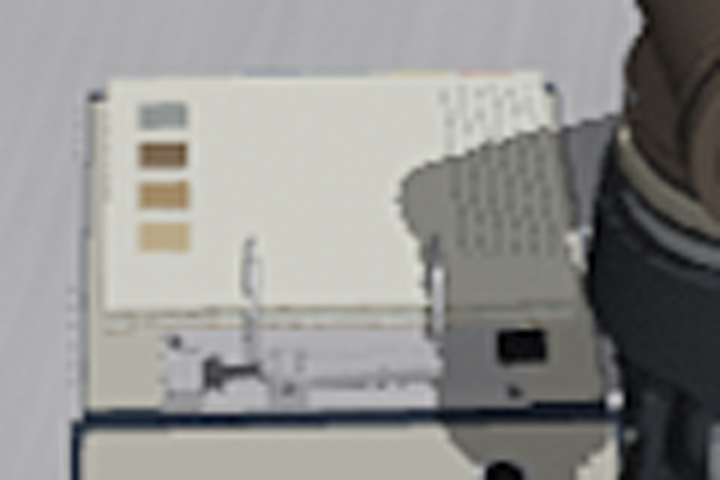

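View pics/t18.png

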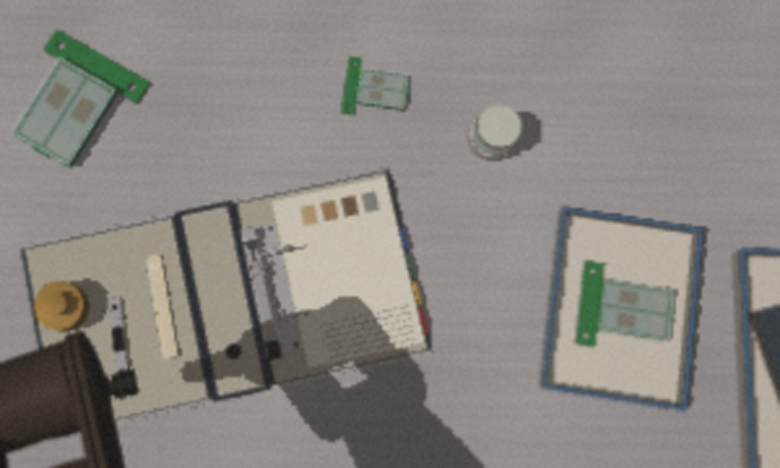

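View pics/s18.png

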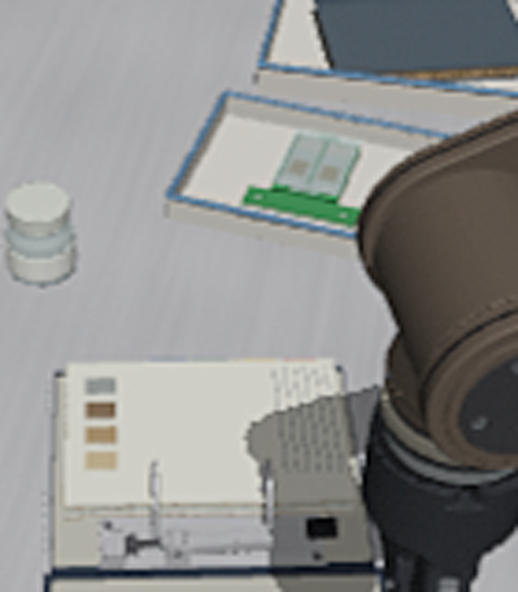

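Run:
```python
from h import *
a=cv2.imread("pics/side0.png"); b=imaging.read_camera("side")[...,::-1]
for im in(a,b):
    g=im[205:220,303:322].max(2).astype(float); w=np.clip(60-g,0,None); v,u=np.mgrid[205:220,303:322]; print((u*w).sum()/w.sum(),(v*w).sum()/w.sum(),(w>0).sum())
d=[proj("side",F(tab(t)))[0] for t in(0,.05)];print(d)
for nm in("side","top"):
    r=imaging.silhouettes(nm,"case"); print([(np.round(x["uv"],1).tolist(),round(x["p"],2)) for x in r])
    r=imaging.silhouettes(nm,"tray"); print([(np.round(x["uv"],1).tolist(),round(x["p"],2)) for x in r])
```

```text
311.262508567512 212.07950651130912 43
311.3965811965812 212.005698005698 42
[array([311.24925537, 212.72818504]), array([311.10491227, 211.50197862])]
[([166.9, 286.9], 0.92), ([308.9, 117.2], 0.82), ([202.5, 170.9], 0.7)]
[([297.8, 112.7], 0.84)]
[([372.4, 236.6], 0.83), ([162.0, 238.0], 0.66), ([280.3, 151.5], 0.55)]
[([375.1, 226.8], 0.96)]
```

```bash
python3 -c "
from plant import ctrl
print(ctrl.sign_off())"
```

```text
the job is handed in; nothing more can be done
None
```

The green case is lying flat, lid up, in the enamel tray, and the file's lever is down with the rings shut. I handed the job in at about 22 s of the 67 s allowed.

**What I did:** I gripped the lever tab sideways, swung it up its arc and let it spring fully open. Then I gripped the middle-sized case by its box, lifted it straight off the posts, and set it on the tray floor until I felt contact before letting go. Finally I gripped the tab again, swung the lever back down, released it and moved the arm clear.

**Last checks:**
- **Lever:** the tab's dark centre is within 0.14 px of where it started in the side picture. The vertical part is 0.07 px, about 0.003 rad against the 0.05 allowed.
- **Rings:** they look shut, the same as at the start. I judged this by eye and did not measure it.
- **Case:** both cameras show it flat in the tray, well inside the rim. Its exact height was not measured.
- **Tray:** it shows no visible shift. Its outline centre moved a few pixels because the case and the arm cover part of it.
- **Bystanders:** they look unmoved in the top view, also judged by eye; the end of the clamp bar was partly hidden by the arm in the last picture.

The two cameras disagreed by about 3 mm on the position of both the file and the tray. I used a value in between, and it did not affect any of the grasps.

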